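Pull the empty tins from the stock rack

ROBOT

A 7-joint arm with a two-finger parallel gripper is mounted at the origin on the work surface. World frame = base frame: x ahead of the robot, y to its left, z up, the work surface at z = 0. Lengths are in m, angles in rad, forces in N, time in s.
With the tool pointing down it reaches from about 0.425 to 0.95 m from the base axis. Payload 4.7 kg.
Tool frame: the origin (TCP) lies at the centre of the arm's flange, where the gripper is bolted on; the fingertips stand 182 mm ahead of it and the grasp point (between the pads) lies robot.grip_depth ahead of it (robot.grip_depth is the distance from the TCP to the grasp point, in m); z points along the fingers, y is the line along which they close (so a half turn about z gives the same grasp; the last joint's range is limited). The gripper opens to 87 mm and grips with 3 to 60 N. Pads are 19 mm wide; open, the fingers measure 117 mm over their backs; the gripper's body (75 mm by 190 mm) begins 51 mm behind the grasp point.
Start: joints at [-1.154, 0.469, -0.049, 1.532, 0.024, 1.141, -0.082], TCP at [0.291, 0.609, 0.405] pointing down, gripper open.
Joint ranges: [-2.59, 2.59], [-0.33, 1.99], [-1.39, 1.29], [0.1, 2.45], [-1.04, 4.18], [0.21, 1.99], [-2.66, 2.66]. Speed limits (rad/s): [2.57, 2.57, 3.14, 3.14, 3.14, 3.14, 3.14].

INTERFACE

Orientations are given as a unit quaternion [w, x, y, z].
In Python, from rig import robot, grab_frame, order, spotter gives the robot as it stands. The module is installed in compiled form; this text tells all that it offers.
- The arm moves only by the shell command python3 -m jog 'ROWS'. ROWS is JSON, a list of rows, each a list of 3 entries, a list of its own where there are three numbers: the shift along the tool's x, y, z in cm, then the turn, a rotation vector about the tool's x, y, z in degrees, then the closure, from 0 (fully open) to 1 (shut). In form: [[[x, y, z], [rx, ry, rz], fingers], ...]. A call has 1 to 10 rows; each row is the pose to reach, as a shift and turn from the pose commanded when the call began, along the tool's axes at that moment; what a row does not reach only later rows make up. A row lasts 1/12 s, in which the tool goes at most 41.7 mm and 7.16 degrees, less where a joint would pass 70% of its speed; a pose out of reach is approached as far as the arm can. A call with a gripper value outside its range is refused whole. The fingers move at their own pace and stop on an object; the grip force is fixed at half the most. Time passes only in rows, so rows that repeat a pose let the fingers close. It gives the time, the measured TCP pose, the force, the opening and the grip force at its end, in the units of the state.
- robot.get_obs(): the state, without advancing time (a new reading comes with each control period).
- grab_frame(name): name is "scene" or "top" or "wrist"; returns a dict with "image" (420x560x3 uint8, red, green, blue), "range_z" (420x560 float32, m along the optical axis (not along the pixel's ray), 0 where there is no reading), "vertical_fov" (degrees; the focal length in pixels is half the picture's height over the tangent of half this angle, whatever the lens; pixels are square), "cx", "cy" (the principal point, pixels), "extrinsics" (4x4, takes a point from camera to world coordinates); the wrist camera has in their place "mount" (4x4, takes a point from camera to tool coordinates, whose origin is the TCP and whose axes are the flange's). Camera axes: x right, y down, z forward; pixel columns grow to the right and rows downward; lengths in m; the calibration is good to about 2 mm. A picture is of the moment at which its call begins: read the wrist's pose just before it.
- order.sign_off(): hands the job in; it is judged then, once.
Trained networks look in a picture, given as the dict that the camera call returned (one of the last four; its "shot" number tells which), for a name from the list of things; names that differ only in an ending like _2 or _b are one class to them, and where a whole thing is asked for, a point or a joint stands for the part that bears it (a point fixed in the world has none). Each returns a list of dicts, best first, with "p" (0 to 1); they miss things now and then, are a little off and sometimes report something else, mostly with a low value. They report only what shows in the picture. A call takes as long as a camera call.
- spotter.look_for(picture, target): "location" ([x, y, z] in m, in the coordinates of the camera as it stood for that picture, good to about 4 mm: the middle of the surface that is visible of it).
- spotter.cut_out(picture, target): "region" (420x560 bool, what is visible of it).
- spotter.landmark_of(picture, target): "location" ([x, y, z] in m, in the coordinates of the camera as it stood for that picture, good to about 4 mm: a listed point, or the origin of a listed thing).
The state is a dict: "time": time; "joint_positions": joint angles; "qvel": joint speeds; "effort": joint torques, N m; "eef_pos": TCP position; "eef_rot": TCP orientation; "contact_force": force on the tool from outside, world axes, zero at the start; "moment": the same for the moment, N m; "gripper_width": finger opening in m; "grasp_force": force on a finger pad.
Only numpy, scipy, OpenCV 4.12 (cv2) and the standard library are available. Lean on these libraries where they do the work, as an engineer would, in place of code of your own. Each camera call takes 0.05 s, during which the arm holds its last target. There are 200 camera calls.

TASK

Two of the four red-lidded tins on the rack are empty, the other two are full, and only their weight tells which. Stand each empty tin upright in a free cell of the blue returns crate, and leave the full tins standing upright on the rack where they were. Keep the tins upright all the time, do not bang into the rack, and leave everything else standing where it is.

Things in the scene. Friction and masses are not known exactly. Their poses are not given: they have to be found in the camera images.
- rack: Stainless two-tier rack, fixed on the table, open at front and back. Origin under it at table level; -x is the open front (towards the robot at yaw 0), y along it. Upper board 570 mm long, x -60 to +85 mm, top at z 120 mm. Five places on it about 100 mm apart (y -200 to +200, x -28 to -10 mm) hold four red-lidded tins and a soy bottle in any order. 14 mm rear posts at x +75, y +-275 mm.
- rack_front_wire (a point): Mid-length of the underside of the foremost wire (8 mm thick, along the rack's y, 307 mm above the table, rack x +4 mm) of a see-through wire shelf over the tins. More wires behind it, to x +84, top z 320 mm. The tins stand at or half under this wire, so a hand coming straight down meets it: lean the hand back to the open front, 30 to 45 degrees from vertical, fingers either side along the rack's y.
- crate: Low blue returns crate on a 90 mm high stand, both fixed to the table; crate 96 mm (x) by 290 mm (y) by 32 mm high, walls 4 mm, inner floor at z 94 mm, rim at z 122 mm. Origin under its centre at table level, y along its length. Two full-height dividers make three equal cells in a row, centres at y -95, 0 and +95 mm. The +y cell holds a green-lidded tin, the two others are free; each takes one tin upright.
- cell_right (a point): Centre of the floor of the crate's free end cell (crate y -95 mm), 91 mm (crate y) by 88 mm inside.
- cell_middle (a point): Centre of the floor of the crate's free middle cell (crate y 0), about 92 by 88 mm inside.
- tin_a_mid (a point): Centre (half-way up) of a round black tin, red label and lid, 56 mm diameter (lid 58), 80 mm tall, lid crimped shut, upright on the rack's upper board; z is its axis. Four look the same: a full one (solid block of rock salt inside, may shift a little) weighs 430 to 490 g, an empty one about 100 g. Two are full, two empty; which changes every time.
- tin_b_mid (a point): Centre (half-way up) of a round black tin, red label and lid, 56 mm diameter (lid 58), 80 mm tall, lid crimped shut, upright on the rack's upper board; z is its axis. Four look the same: a full one (solid block of rock salt inside, may shift a little) weighs 430 to 490 g, an empty one about 100 g. Two are full, two empty; which changes every time.
- tin_c_mid (a point): Centre (half-way up) of a round black tin, red label and lid, 56 mm diameter (lid 58), 80 mm tall, lid crimped shut, upright on the rack's upper board; z is its axis. Four look the same: a full one (solid block of rock salt inside, may shift a little) weighs 430 to 490 g, an empty one about 100 g. Two are full, two empty; which changes every time.
- tin_d_mid (a point): Centre (half-way up) of a round black tin, red label and lid, 56 mm diameter (lid 58), 80 mm tall, lid crimped shut, upright on the rack's upper board; z is its axis. Four look the same: a full one (solid block of rock salt inside, may shift a little) weighs 430 to 490 g, an empty one about 100 g. Two are full, two empty; which changes every time.
- soy_bottle_mid (a point): Bystander: small soy bottle, 52 mm diameter, 140 mm tall, red cap, among the tins on the rack; the point is half-way up.
- green_tin_mid (a point): Bystander: green-lidded tin, 56 mm diameter (lid 58 mm), 80 mm tall, in the +y cell of the crate; the point is half-way up.
- oil_bottle: Bystander: bottle 56 mm diameter, 165 mm tall, on the table close to the +y end of the crate; origin under it.
- salt_box: Bystander: white box 50 x 70 x 105 mm tall, on the table close to the -y end of the crate; origin under it.
- vinegar_bottle: Bystander: bottle 60 mm diameter, 190 mm tall, on the table to the left; origin under it.
- bowl: Bystander: white bowl 120 mm across, 50 mm high, on the table to the right; origin under it.

How it is judged:
At the end, for the whole second after the job is handed in: Each full tin (it presses on the rack with over 2.5 N) stands upright within 7 degrees on the rack, within 30 mm of where it started; each empty tin (it presses on the crate with less than 2.5 N) stands on the crate's floor, upright within 7 degrees; all tins are at rest (((distance of tin_a_mid from where it was at the start of the episode below 0.03 m and angle between tin_a_mid's own z axis and vertical below 0.12 rad and contact force between tin_a and rack above 2.5 N) or (x of tin_a_mid in the frame of crate between -0.048 and 0.048 m and y of tin_a_mid in the frame of crate between -0.145 and 0.145 m and z of tin_a_mid in the frame of crate between 0.126 and 0.142 m and angle between tin_a_mid's own z axis and vertical below 0.12 rad and contact force between tin_a and crate between 0.4 and 2.5 N)) and ((distance of tin_b_mid from where it was at the start of the episode below 0.03 m and angle between tin_b_mid's own z axis and vertical below 0.12 rad and contact force between tin_b and rack above 2.5 N) or (x of tin_b_mid in the frame of crate between -0.048 and 0.048 m and y of tin_b_mid in the frame of crate between -0.145 and 0.145 m and z of tin_b_mid in the frame of crate between 0.126 and 0.142 m and angle between tin_b_mid's own z axis and vertical below 0.12 rad and contact force between tin_b and crate between 0.4 and 2.5 N)) and ((distance of tin_c_mid from where it was at the start of the episode below 0.03 m and angle between tin_c_mid's own z axis and vertical below 0.12 rad and contact force between tin_c and rack above 2.5 N) or (x of tin_c_mid in the frame of crate between -0.048 and 0.048 m and y of tin_c_mid in the frame of crate between -0.145 and 0.145 m and z of tin_c_mid in the frame of crate between 0.126 and 0.142 m and angle between tin_c_mid's own z axis and vertical below 0.12 rad and contact force between tin_c and crate between 0.4 and 2.5 N)) and ((distance of tin_d_mid from where it was at the start of the episode below 0.03 m and angle between tin_d_mid's own z axis and vertical below 0.12 rad and contact force between tin_d and rack above 2.5 N) or (x of tin_d_mid in the frame of crate between -0.048 and 0.048 m and y of tin_d_mid in the frame of crate between -0.145 and 0.145 m and z of tin_d_mid in the frame of crate between 0.126 and 0.142 m and angle between tin_d_mid's own z axis and vertical below 0.12 rad and contact force between tin_d and crate between 0.4 and 2.5 N)) and linear speed of each of tin_a, tin_b, tin_c, tin_d below 0.02 m/s); the robot touches nothing.
It fails at once if another bottle, tin, box or bowl is shifted by more than 30 mm or tipped by more than 17 degrees (distance of any of soy_bottle_mid, green_tin_mid, oil_bottle, salt_box, vinegar_bottle, bowl from where it was at the start of the episode above 0.03 m or angle between any of soy_bottle_mid, green_tin_mid, oil_bottle, salt_box, vinegar_bottle, bowl's own z axis and vertical above 0.3 rad).
It fails at once if a red-lidded tin is tipped by more than 30 degrees (angle between any of tin_a_mid, tin_b_mid, tin_c_mid, tin_d_mid's own z axis and vertical above 0.52 rad).
It fails at once if the robot bumps the rack with more than 25 N (contact force between any of the arm, the fingers and rack above 25 N).
It also fails if it takes over 72 s, if anything falls off the work surface, if the arm or the gripper's body presses on something with over 40 N, if the wrist force passes 120 N, or if a joint passes its speed limit or range.

## Working session

There is one attempt and no reset: what is moved stays moved. The work goes in short steps, Python scripts to look and compute and a shell command to move; the robot and the scene stay as the last step left them, time stands still between calls to the robot, and variables do not carry over. Pictures are saved under pics/ and viewed, at most 10 in all, crops included, and the job is handed in when it is done.

```bash
mkdir -p pics
cat > h.py <<'E'
import numpy as np, cv2
from scipy.spatial.transform import Rotation as R
from rig import robot, grab_frame, order, spotter
np.set_printoptions(precision=4, suppress=True)
def W(f,p):
    return (f["extrinsics"]@np.r_[p,1])[:3]
def save(f,n): cv2.imwrite("pics/"+n,cv2.cvtColor(f["image"],cv2.COLOR_RGB2BGR))
def tool():
    o=robot.get_obs(); q=np.array(o["eef_rot"]); return np.array(o["eef_pos"]),R.from_quat(q[[1,2,3,0]])
E
python3 - <<'E'
from h import *
print(robot.grip_depth, robot.get_obs())
for c in ["scene","top"]:
    f=grab_frame(c); save(f,c+"0.png")
    print(c,f["extrinsics"],f["vertical_fov"])
    for t in ["rack","rack_front_wire","crate","cell_right","cell_middle","tin_a_mid","soy_bottle_mid","green_tin_mid","oil_bottle","salt_box","vinegar_bottle","bowl"]:
        for d in spotter.landmark_of(f,t)[:5]:
            if d["p"]>.2: print(t,round(d["p"],2),W(f,d["location"]))
E
```

```text
0.1635 {'time': 0.0, 'joint_positions': array([-1.1539,  0.4694, -0.0486,  1.5337,  0.0241,  1.141 , -0.0823]), 'qvel': array([-0.0003, -0.0017,  0.0005, -0.0011,  0.001 ,  0.0033, -0.0022]), 'effort': array([ -0.0011, -50.7962,  -0.0813, -23.6159,  -0.0614,   0.0379,
         0.0002]), 'eef_pos': array([0.2909, 0.6088, 0.4037]), 'eef_rot': array([-0.0002,  0.221 ,  0.9753, -0.0009]), 'contact_force': array([0.5988, 0.1935, 0.1542]), 'moment': array([-0.0114, -0.0381, -0.0692]), 'grasp_force': 0.0, 'gripper_width': 0.08694849456553715}
scene [[ 0.8732  0.3883 -0.2944  0.9005]
 [ 0.4869 -0.672   0.558  -0.66  ]
 [ 0.0189 -0.6306 -0.7759  1.1177]
 [ 0.      0.      0.      1.    ]] 49.96206136327338
rack 0.66 [ 0.6364  0.0184 -0.0017]
rack_front_wire 0.69 [0.6363 0.0239 0.3044]
rack_front_wire 0.68 [0.6176 0.1202 0.1599]
crate 0.73 [ 0.456  -0.053   0.0031]
cell_right 0.82 [ 0.4536 -0.1473  0.0937]
cell_middle 0.69 [ 0.4526 -0.0487  0.0919]
tin_a_mid 0.7 [0.6184 0.1203 0.1619]
soy_bottle_mid 0.94 [ 0.6128 -0.1831  0.1854]
green_tin_mid 0.77 [0.4553 0.046  0.1362]
green_tin_mid 0.58 [ 0
[... 468 characters left out ...]
rate 0.68 [ 0.4581 -0.0541  0.002 ]
cell_right 0.75 [ 0.4558 -0.1486  0.0959]
cell_right 0.72 [ 0.4576 -0.0556  0.0939]
cell_middle 0.89 [ 0.4585 -0.0546  0.0923]
cell_middle 0.66 [ 0.4603 -0.0533  0.001 ]
tin_a_mid 0.6 [0.625  0.1214 0.1584]
soy_bottle_mid 0.6 [ 0.4588 -0.1503  0.0966]
soy_bottle_mid 0.53 [ 0.6172 -0.1802  0.1867]
green_tin_mid 0.87 [0.4623 0.0443 0.1337]
green_tin_mid 0.71 [0.6145 0.229  0.1608]
oil_bottle 0.79 [ 0.4453  0.1722 -0.0027]
oil_bottle 0.65 [0.6242 0.1203 0.1603]
oil_bottle 0.27 [ 0.4177 -0.2626  0.0011]
oil_bottle 0.22 [0.5869 0.4795 0.0004]
salt_box 0.69 [ 0.4168 -0.2603 -0.0017]
vinegar_bottle 0.36 [ 0.4568 -0.1496  0.0954]
bowl 0.7 [ 0.5491 -0.4478  0.001 ]
```

View pics/scene0.png

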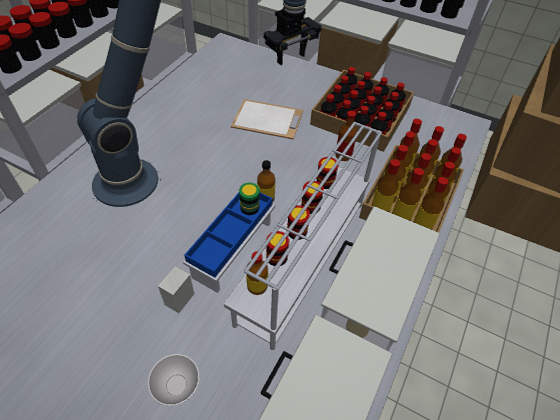

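View pics/top0.png

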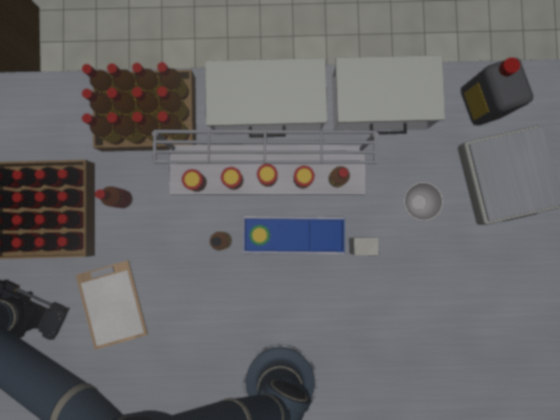

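Run:
```python
from h import *
# all tins: cut_out / landmarks for a..d
for c in ["scene","top"]:
    f=grab_frame(c)
    F=210/np.tan(np.radians(f["vertical_fov"]/2))
    Z=f["range_z"]; v,u=np.mgrid[:420,:560]
    P=np.stack([(u-f["cx"])/F*Z,(v-f["cy"])/F*Z,Z],-1)@f["extrinsics"][:3,:3].T+f["extrinsics"][:3,3]
    for t in "abcd":
        print(c,t,[(round(d["p"],2),W(f,d["location"]).round(4)) for d in spotter.landmark_of(f,f"tin_{t}_mid")])
    # lids: red pixels at z 0.19..0.21
    im=f["image"].astype(int); red=(im[...,0]>110)&(im[...,1]<80)&(im[...,2]<80)
    m=(Z>0)&red&(abs(P[...,2]-.20)<.008)&(P[...,0]>.5)
    n,l,s,_=cv2.connectedComponentsWithStats(m.astype(np.uint8))
    for i in range(1,n):
        if s[i,4]>25:
            p=P[l==i]; print("lid",s[i],"min",p.min(0),"max",p.max(0))
    m=(Z>0)&(abs(P[...,2]-.317)<.012)&(P[...,0]>.5); p=P[m]; 
    print("wires", m.sum(), p[:,:2].min(0),p[:,:2].max(0))
    for y in (-.2,-.1,0,.1,.2):
        q=p[abs(p[:,1]-y)<.02]; print(y,np.sort(q[:,0])[:3] if len(q) else None)
```

```text
scene a [(0.72, array([0.6195, 0.1198, 0.1598]))]
scene b [(0.66, array([0.6207, 0.0185, 0.1573]))]
scene c [(0.91, array([ 0.6136, -0.0787,  0.1614]))]
scene d [(0.17, array([0.5801, 0.4764, 0.0017]))]
lid [319 157   8  10  26] min [0.5869 0.2034 0.1964] max [0.5987 0.2449 0.2035]
lid [298 209  12  14  57] min [ 0.6315 -0.0078  0.1942] max [0.6507 0.0443 0.2025]
lid [278 236  11  14  51] min [ 0.6285 -0.1058  0.1959] max [ 0.6443 -0.06    0.205 ]
wires 2888 [ 0.627  -0.2634] [0.7243 0.301 ]
-0.2 [0.6281 0.6281 0.6283]
-0.1 [0.6309 0.6312 0.6313]
0 [0.6332 0.6333 0.6336]
0.1 [0.6358 0.6366 0.6367]
0.2 [0.6388 0.6392 0.64  ]
top a [(0.59, array([0.6237, 0.119 , 0.1579]))]
top b [(0.91, array([0.6249, 0.021 , 0.1592]))]
top c [(0.72, array([ 0.619 , -0.0819,  0.158 ])), (0.47, array([ 0.6344,  0.0219, -0.001 ]))]
top d [(0.68, array([ 0.4186, -0.2621, -0.0041])), (0.62, array([0.6131, 0.2259, 0.1621]))]
lid [258 164  19  20  98] min [ 0.5989 -0.005   0.194 ] max [0.6521 0.0447 0.2066]
lid [221 167  20  20  91] min [0.5929 0.0931 0.1947] max [0.6454 0.1464 0.2069]
lid [294 166  20  20  99] min [ 0.5912 -0.106   0.1945] max [ 0.644  -0.0537  0.206 ]
lid [182 170  20  19  93] min [0.5904 0.2002 0.1959] max [0.641  0.2526 0.208 ]
wires 3330 [ 0.629  -0.2602] [0.7257 0.3014]
-0.2 [0.63   0.6303 0.6305]
-0.1 [0.6327 0.6329 0.6329]
0 [0.6352 0.6353 0.6353]
0.1 [0.6375 0.6378 0.638 ]
0.2 [0.6422 0.6423 0.6425]
```

The scene view shows the blue crate around (230,235), with the green tin at (250,195). The four red lids on the rack are at (328,165), (312,190), (298,215) and (278,243), with the soy bottle at (256,275). In the top view the lids are at (192,179), (231,177), (268,174) and (304,176), and the soy bottle is at (339,177). That puts the tins at about (0.615,0.226), (0.620,0.120), (0.6245,0.020) and (0.618,-0.080). The rack yaw is about -1.6°.

I'll go over the crate first to check that the leaned pose is reachable there.

```bash
cat >> h.py <<'E'
def goal(g,lean=35,yaw=-1.6):
    z=np.array([np.sin(np.radians(lean)),0,-np.cos(np.radians(lean))]); y=np.array([0,1.,0])
    Rg=R.from_euler('z',yaw,degrees=True)*R.from_matrix(np.stack([np.cross(y,z),y,z],1))
    p,r=tool(); pg=np.array(g)-robot.grip_depth*Rg.as_matrix()[:,2]
    return (r.inv().apply(pg-p)*100).round(2),(r.inv()*Rg).as_rotvec(degrees=True).round(1)
def where():
    o=robot.get_obs(); p,r=tool(); m=r.as_matrix()
    print("t",round(o["time"],2),"g",p+robot.grip_depth*m[:,2],"lean",round(np.degrees(np.arctan2(np.hypot(*m[:2,2]),-m[2,2])),1),"yaw",round(np.degrees(np.arctan2(m[1,2],m[0,2])),1),"roll",m[2,1].round(3),
      "F",o["contact_force"],"w",round(o["gripper_width"],4),"gf",round(o["grasp_force"],1),"q",o["joint_positions"])
E
python3 -c "
from h import *
print(goal([.458,-.054,.25]))"
```

```text
(array([-35.08, -56.43,   2.08]), array([ -7.3, -34.5, -23.2]))
```

```bash
python3 -m jog '[[[-4,-5,-2],[0,0,0],0],[[-7,-9,-4],[0,0,0],0],[[-18,-28,-2],[-4,-17,-12],0],[[-18,-28,-2],[-4,-17,-12],0],[[-18,-28,-2],[-4,-17,-12],0],[[-18,-28,-2],[-4,-17,-12],0],[[-18,-28,-2],[-4,-17,-12],0],[[-18,-28,-2],[-4,-17,-12],0],[[-35,-56.4,2],[-7.3,-34.5,-23.2],0],[[-35,-56.4,2],[-7.3,-34.5,-23.2],0]]'; python3 -c "
from h import *
where(); print(goal([.458,-.054,.25]))"
```

```text
time: 2.63
eef_pos: [0.3403, 0.199, 0.4155]
eef_rot: [0.257, 0.045, 0.965, -0.002]
contact_force: [0.6, -1.2, 0.6]
gripper_width: 0.0871
grasp_force: 0.0
t 2.63 g [0.4212 0.1946 0.2735] lean 29.7 yaw -3.1 roll 0.019 F [ 0.5781 -1.1721  0.5992] w 0.0871 gf 0.0 q [-0.8912 -0.0977  0.1227  2.2551  0.6127  0.7085  0.2938]
(array([ -2.65, -24.79,   4.6 ]), array([-0.9, -5.2, -3.5]))
```

```bash
python3 -m jog '[[[-2.6,-24.8,4.6],[-0.9,-5.2,-3.5],0],[[-2.6,-24.8,4.6],[-0.9,-5.2,-3.5],0],[[-2.6,-24.8,4.6],[-0.9,-5.2,-3.5],0],[[-2.6,-24.8,4.6],[-0.9,-5.2,-3.5],0],[[-2.6,-24.8,4.6],[-0.9,-5.2,-3.5],0],[[-2.6,-24.8,4.6],[-0.9,-5.2,-3.5],0],[[-2.6,-24.8,4.6],[-0.9,-5.2,-3.5],0],[[-2.6,-24.8,4.6],[-0.9,-5.2,-3.5],0],[[-2.6,-24.8,4.6],[-0.9,-5.2,-3.5],0]]'; python3 -c "
from h import *
where(); print(goal([.458,-.054,.155])); print(goal([.58,.226,.245]))"
```

```text
time: 3.38
eef_pos: [0.3627, -0.049, 0.3834]
eef_rot: [0.298, 0.014, 0.954, -0.004]
contact_force: [-0.7, 0.4, -0.1]
gripper_width: 0.0869
grasp_force: 0.0
t 3.38 g [ 0.4557 -0.0517  0.249 ] lean 34.7 yaw -1.7 roll 0.0 F [-0.7095  0.4285 -0.0646] w 0.0869 gf 0.0 q [-0.7721 -0.2465  0.6832  2.4173  0.6031  0.363   0.9776]
(array([ 5.24, -0.24,  7.86]), array([-0. , -0.3, -0.1]))
(array([-9.22, 28.12,  6.93]), array([-0. , -0.3, -0.1]))
```

```bash
python3 -m jog '[[[2.6,-0.1,3.9],[0,-0.2,0],0],[[5,-0.2,7.5],[0,-0.3,0],0],[[5,-0.2,7.5],[0,-0.3,0],0],[[5,-0.2,7.5],[0,-0.3,0],0],[[5,-0.2,7.5],[0,-0.3,0],0],[[5,-0.2,7.5],[0,-0.3,0],0]]'; python3 -c "
from h import *
where(); print(goal([.458,-.054,.155]));print(goal([.458,-.054,.255])); print(goal([.56,.226,.245]))"
```

```text
time: 3.88
eef_pos: [0.3894, -0.0526, 0.3314]
eef_rot: [0.287, 0.013, 0.958, -0.005]
contact_force: [10.3, -17.4, -7.0]
gripper_width: 0.0872
grasp_force: 0.0
t 3.88 g [ 0.4793 -0.0552  0.1949] lean 33.4 yaw -1.7 roll -0.002 F [ 10.3497 -17.4407  -6.9899] w 0.0872 gf 0.0 q [-1.2982 -0.1583  1.2885  2.4456  0.7873  0.2123  0.847 ]
(array([4.44, 0.06, 2.17]), array([-0. , -1.6,  0.1]))
(array([-1.06,  0.04, -6.18]), array([-0. , -1.6,  0.1]))
(array([-8.43, 28.31, -0.18]), array([-0. , -1.6,  0.1]))
```

The leaned pose pointing straight ahead runs into joint limits at the crate. I'll place with the hand leaning in from the -y side instead (yaw +90, flipped about its axis), which keeps the wrist further out.

```bash
sed -i "s/def goal(g,lean=35,yaw=-1.6):/def goal(g,lean=35,yaw=-1.6,flip=1):/; s/    p,r=tool(); pg=/    Rg=Rg*R.from_euler('z',180*flip,degrees=True)\n    p,r=tool(); pg=/" h.py; python3 -c "
from h import *
print(goal([.458,-.054,.27],33,88.4)); print(goal([.458,-.054,.26],33,-91.6,0));print(goal([.458,-.054,.26],33,-1.6,0))"
```

```text
(array([-9.88, -8.88, -2.54]), array([ 0.2, 51.6, 94.3]))
(array([-9.36,  8.94, -1.71]), array([49.2,  0.4, 75.4]))
(array([-1.91,  0.04, -6.61]), array([-0. ,  0.4,  0.1]))
```

```bash
python3 -m jog '[[[-2,0,-6.5],[0,0,0],0],[[-2,0,-6.5],[0,0,0],0],[[-2,0,-6.5],[0,0,0],0],[[-10,-9,-2.5],[0.2,51.6,94.3],0],[[-10,-9,-2.5],[0.2,51.6,94.3],0],[[-10,-9,-2.5],[0.2,51.6,94.3],0],[[-10,-9,-2.5],[0.2,51.6,94.3],0],[[-10,-9,-2.5],[0.2,51.6,94.3],0],[[-10,-9,-2.5],[0.2,51.6,94.3],0],[[-10,-9,-2.5],[0.2,51.6,94.3],0]]'; python3 -c "
from h import *
where(); print(goal([.458,-.054,.27],33,88.4))"
```

```text
time: 4.72
eef_pos: [0.4576, -0.1435, 0.4067]
eef_rot: [0.127, 0.234, 0.963, 0.049]
contact_force: [-1.1, 0.0, 1.3]
gripper_width: 0.0871
grasp_force: 0.0
t 4.72 g [ 0.5013 -0.1377  0.2492] lean 15.6 yaw 7.6 roll 0.154 F [-1.1071  0.0024  1.315 ] w 0.0871 gf 0.0 q [-0.8412  0.1698  1.2353  2.093  -0.4147  0.7901  1.7276]
(array([ 0.19, -0.04, -0.1 ]), array([-3.6, 35.7, 66.7]))
```

```bash
sed -i "s/flip=1/flip=0/" h.py; python3 -c "
from h import *
print(goal([.458,-.054,.27],33,88.4)); print(goal([.458,-.054,.27],33,43.4))"
```

```text
(array([ 0.19, -0.04, -0.1 ]), array([ -39.4,   -4. , -107.5]))
(array([ 6.82, -0.31, -1.66]), array([-20.1, -12.1, -67.3]))
```

```bash
python3 -m jog '[[[0,0,0],[-39.4,-4,-107.5],0],[[0,0,0],[-39.4,-4,-107.5],0],[[0,0,0],[-39.4,-4,-107.5],0],[[0,0,0],[-39.4,-4,-107.5],0],[[0,0,0],[-39.4,-4,-107.5],0],[[0,0,0],[-39.4,-4,-107.5],0],[[0,0,0],[-39.4,-4,-107.5],0],[[0,0,0],[-39.4,-4,-107.5],0],[[0,0,0],[-39.4,-4,-107.5],0],[[0,0,0],[-39.4,-4,-107.5],0]]'; python3 -c "
from h import *
where(); print(goal([.458,-.054,.27],33,88.4))"
```

```text
time: 5.55
eef_pos: [0.4597, -0.1466, 0.3982]
eef_rot: [0.168, -0.18, 0.96, 0.133]
contact_force: [0.5, 0.0, -0.5]
gripper_width: 0.0871
grasp_force: 0.0
t 5.55 g [ 0.5048 -0.0951  0.2497] lean 24.8 yaw 48.8 roll 0.194 F [ 0.4509  0.0143 -0.4618] w 0.0871 gf 0.0 q [ 0.0568  0.1381  0.3012  2.0523 -0.5875  0.883   2.6559]
(array([-0.07,  0.66, -0.81]), array([-21.2,  -3.2, -62. ]))
```

I misread the joint trend: j7 grows with yaw. So unflipped with yaw -90, hand leaning in from the +y side, is the comfortable branch for both the rack and the crate.

```bash
python3 -c "
from h import *
print(goal([.458,-.054,.27],32,-1.6)); print(goal([.458,-.054,.27],32,-91.6))"
```

```text
(array([ 4.51, 12.2 , -0.39]), array([ 21.2, -12. ,  17.2]))
(array([-5.84, 16.31,  4.72]), array([ 58.8, -17.5,  99.1]))
```

```bash
python3 -m jog '[[[-5.8,16.3,4.7],[58.8,-17.5,99.1],0],[[-5.8,16.3,4.7],[58.8,-17.5,99.1],0],[[-5.8,16.3,4.7],[58.8,-17.5,99.1],0],[[-5.8,16.3,4.7],[58.8,-17.5,99.1],0],[[-5.8,16.3,4.7],[58.8,-17.5,99.1],0],[[-5.8,16.3,4.7],[58.8,-17.5,99.1],0],[[-5.8,16.3,4.7],[58.8,-17.5,99.1],0],[[-5.8,16.3,4.7],[58.8,-17.5,99.1],0],[[-5.8,16.3,4.7],[58.8,-17.5,99.1],0],[[-5.8,16.3,4.7],[58.8,-17.5,99.1],0]]'; python3 -c "
from h import *
where(); print(goal([.458,-.054,.27],32,-91.6))"
```

```text
time: 6.38
eef_pos: [0.46, 0.0332, 0.4089]
eef_rot: [0.188, 0.189, 0.964, -0.003]
contact_force: [-0.1, -0.6, -0.1]
gripper_width: 0.0869
grasp_force: 0.0
t 6.38 g [0.5191 0.0205 0.2569] lean 21.7 yaw -12.1 roll 0.064 F [-0.0929 -0.5824 -0.108 ] w 0.0869 gf 0.0 q [-0.3748  0.0366  0.1734  2.1246  0.2393  0.6458  0.8142]
(array([-0.05, -0.04,  0.04]), array([ 34.4, -11.5,  61.3]))
```

```bash
python3 -m jog '[[[0,0,0],[34.4,-11.5,61.3],0],[[0,0,0],[34.4,-11.5,61.3],0],[[0,0,0],[34.4,-11.5,61.3],0],[[0,0,0],[34.4,-11.5,61.3],0],[[0,0,0],[34.4,-11.5,61.3],0],[[0,0,0],[34.4,-11.5,61.3],0],[[0,0,0],[34.4,-11.5,61.3],0],[[0,0,0],[34.4,-11.5,61.3],0],[[0,0,0],[34.4,-11.5,61.3],0],[[0,0,0],[34.4,-11.5,61.3],0]]'; python3 -c "
from h import *
where(); print(goal([.458,-.054,.16],32,-91.6))"
```

```text
time: 7.22
eef_pos: [0.4602, 0.0322, 0.4086]
eef_rot: [0.192, 0.688, 0.672, -0.197]
contact_force: [0.0, -1.0, 0.2]
gripper_width: 0.0871
grasp_force: 0.0
t 7.22 g [ 0.4581 -0.0543  0.2698] lean 32.0 yaw -91.4 roll -0.0 F [ 0.0307 -0.9597  0.1927] w 0.0871 gf 0.0 q [-0.5071  0.1522  0.2241  2.0267  0.5341  1.2037 -0.562 ]
(array([5.85, 0.03, 9.3 ]), array([ 0.1, -0. ,  0.2]))
```

```bash
python3 -c "
from h import *
print(goal([.56,.02,.27],32,-1.6))"
```

```text
(array([-0.81,  1.35,  0.49]), array([-47.5,  -0.1, -76.1]))
```

```bash
python3 -m jog '[[[-0.8,1.4,0.5],[-47.5,-0.1,-76.1],0],[[-0.8,1.4,0.5],[-47.5,-0.1,-76.1],0],[[-0.8,1.4,0.5],[-47.5,-0.1,-76.1],0],[[-0.8,1.4,0.5],[-47.5,-0.1,-76.1],0],[[-0.8,1.4,0.5],[-47.5,-0.1,-76.1],0],[[-0.8,1.4,0.5],[-47.5,-0.1,-76.1],0],[[-0.8,1.4,0.5],[-47.5,-0.1,-76.1],0],[[-0.8,1.4,0.5],[-47.5,-0.1,-76.1],0],[[-0.8,1.4,0.5],[-47.5,-0.1,-76.1],0],[[-0.8,1.4,0.5],[-47.5,-0.1,-76.1],0]]';  python3 -m jog '[[[0,0,0],[-10,-0,-16],0],[[0,0,0],[-14,0,-22],0],[[0,0,0],[-14,0,-22],0]]'; python3 -c "
from h import *
where(); print(goal([.5865,.02,.235],32,-1.6),goal([.6245,.02,.175],32,-1.6))
p,r=tool(); f=grab_frame('wrist'); save(f,'w1.png'); M=f['mount']
for d in spotter.landmark_of(f,'tin_a_mid'): print(d['p'],p+r.apply((M@np.r_[d['location'],1])[:3]))
"
```

```text
time: 8.05
eef_pos: [0.4738, 0.0224, 0.4087]
eef_rot: [0.272, 0.159, 0.948, -0.045]
contact_force: [-0.4, 0.3, -0.4]
gripper_width: 0.0873
grasp_force: 0.0
time: 8.3
eef_pos: [0.4736, 0.0223, 0.4084]
eef_rot: [0.273, 0.023, 0.962, -0.005]
contact_force: [0.6, 0.3, -0.2]
gripper_width: 0.0869
grasp_force: 0.0
t 8.3 g [0.5595 0.0187 0.2694] lean 31.7 yaw -2.4 roll 0.003 F [ 0.5632  0.3278 -0.1777] w 0.0869 gf 0.0 q [-0.3185  0.0332  0.1563  2.1563  0.2531  0.4203  1.1559]
(array([-0.4 ,  0.12,  4.34]), array([-0.4, -0.3, -1. ])) (array([-0.48,  0.28, 11.44]), array([-0.4, -0.3, -1. ]))
0.63 [0.6167 0.1213 0.163 ]
```

View pics/w1.png

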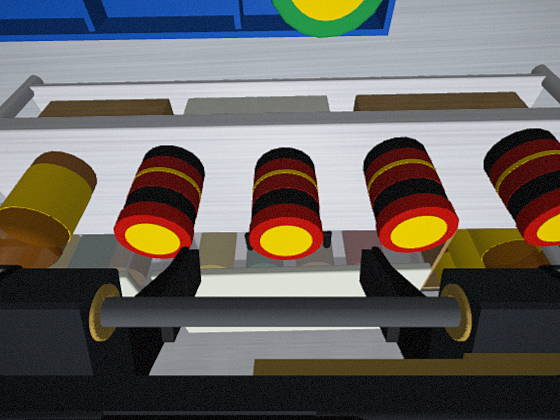

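The wrist view shows T3 (285,220) centred between the two fingers, whose inner edges are at about x=200 and x=365. I'll advance, grip and lift slightly to weigh it.

```bash
python3 -m jog '[[[-0.2,0.2,3],[-0.4,-0.3,-1],0],[[-0.4,0.2,6],[-0.4,-0.3,-1],0],[[-0.5,0.3,8],[-0.4,-0.3,-1],0],[[-0.5,0.3,9.8],[-0.4,-0.3,-1],0],[[-0.5,0.3,11.2],[-0.4,-0.3,-1],0],[[-0.5,0.3,11.4],[-0.4,-0.3,-1],0],[[-0.5,0.3,11.4],[-0.4,-0.3,-1],0]]'; python3 -c "
from h import *
where(); print(goal([.6245,.02,.175],32,-1.6))"
```

```text
time: 8.98
eef_pos: [0.5383, 0.0209, 0.3128]
eef_rot: [0.274, 0.018, 0.961, -0.004]
contact_force: [-0.2, 0.2, 0.2]
gripper_width: 0.0871
grasp_force: 0.0
t 8.98 g [0.6245 0.0179 0.1739] lean 31.9 yaw -2.0 roll 0.001 F [-0.1563  0.2167  0.2244] w 0.0871 gf 0.0 q [-0.1234  0.2797 -0.0192  2.123   0.4778  0.213   0.952 ]
(array([-0.01,  0.15, -0.1 ]), array([-0.2, -0.1, -0.5]))
```

```bash
python3 -m jog '[[[0,0.2,0],[0,0,0],1],[[0,0.2,0],[0,0,0],1],[[0,0.2,0],[0,0,0],1],[[0,0.2,0],[0,0,0],1],[[0,0.2,0],[0,0,0],1],[[0,0.2,0],[0,0,0],1]]'; python3 -c "
from h import *
where(); p,r=tool(); print('up 1cm', r.inv().apply([0,0,1]))"
```

```text
time: 9.48
eef_pos: [0.5382, 0.0214, 0.3149]
eef_rot: [0.277, 0.018, 0.961, -0.005]
contact_force: [-0.7, -0.0, 0.6]
gripper_width: 0.0564
grasp_force: 30.0
t 9.48 g [0.625  0.0181 0.1765] lean 32.1 yaw -2.2 roll 0.0 F [-0.6926 -0.009   0.5612] w 0.0564 gf 30.0 q [-0.1348  0.2756 -0.0077  2.1232  0.4767  0.2127  0.9512]
up 1cm [-0.5316  0.0002 -0.847 ]
```

```bash
python3 -m jog '[[[-0.4,0,-0.6],[0,0,0],1],[[-0.8,0,-1.2],[0,0,0],1],[[-1.06,0,-1.7],[0,0,0],1],[[-1.06,0,-1.7],[0,0,0],1],[[-1.06,0,-1.7],[0,0,0],1]]'; python3 -m jog '[[[0,0,0],[0,0,0],1],[[0,0,0],[0,0,0],1]]'; python3 -c "
from h import *
where()"
```

```text
time: 9.9
eef_pos: [0.5382, 0.0207, 0.3352]
eef_rot: [0.277, 0.019, 0.961, -0.005]
contact_force: [0.1, -1.0, -0.7]
gripper_width: 0.0564
grasp_force: 30.0
time: 10.07
eef_pos: [0.538, 0.0208, 0.3342]
eef_rot: [0.276, 0.019, 0.961, -0.006]
contact_force: [0.4, -0.2, -1.8]
gripper_width: 0.0562
grasp_force: 30.0
t 10.07 g [0.6246 0.0174 0.1955] lean 32.0 yaw -2.3 roll -0.0 F [ 0.3579 -0.1925 -1.8229] w 0.0562 gf 30.0 q [-0.0914  0.2477 -0.0568  2.1034  0.4362  0.2629  0.9977]
```

The reading is about -1.2 N, so T3 is empty. I'll carry it out the front, raise it, then swing it over cell_right.

```bash
python3 -c "
from h import *
print(goal([.555,.02,.205],32,-2));print(goal([.54,.02,.27],32,-2)); print(goal([.457,-.148,.27],32,-91.6))"
```

```text
(array([ 5.4 , -0.05, -4.49]), array([-0.1,  0. , -0.2]))
(array([  3.23,  -0.11, -10.8 ]), array([-0.1,  0. , -0.2]))
(array([  2.44,  -8.52, -10.3 ]), array([47.4,  0. , 75.8]))
```

```bash
python3 -m jog '[[[1.4,0,-1.1],[0,0,0],1],[[3,0,-2.4],[0,0,0],1],[[5,0,-4.2],[0,0,0],1],[[4.8,0,-6.2],[0,0,0],1],[[4,0,-8.4],[0,0,0],1],[[3.2,-0.1,-10.8],[0,0,0],1],[[3.2,-0.1,-10.8],[0,0,0],1],[[3.2,-0.1,-10.8],[0,0,0],1]]'; python3 -c "
from h import *
where();print(goal([.457,-.148,.27],32,-91.6))"
```

```text
time: 10.73
eef_pos: [0.4537, 0.0232, 0.4102]
eef_rot: [0.277, 0.019, 0.961, -0.005]
contact_force: [-0.4, 0.1, -1.7]
gripper_width: 0.0562
grasp_force: 30.0
t 10.73 g [0.5408 0.0198 0.2718] lean 32.2 yaw -2.2 roll 0.0 F [-0.3605  0.0627 -1.7362] w 0.0562 gf 30.0 q [-0.0732  0.006  -0.1044  2.1806  0.2862  0.4186  1.1245]
(array([-0.68, -8.43,  0.61]), array([47.5,  0.2, 75.7]))
```

```bash
python3 -m jog '[[[0,-0.4,0],[3.7,0,5.9],1],[[0,-1,0],[7.4,0,11.8],1],[[-0.1,-1.7,0.1],[11.1,0,17.7],1],[[-0.2,-2.4,0.2],[14.8,0,23.6],1],[[-0.3,-3.1,0.2],[18.5,0.1,29.5],1],[[-0.3,-3.8,0.3],[22.2,0.1,35.4],1],[[-0.4,-4.5,0.3],[25.9,0.1,41.3],1],[[-0.4,-5.2,0.4],[29.6,0.1,47.2],1],[[-0.5,-5.9,0.4],[33.3,0.1,53.1],1],[[-0.5,-6.6,0.5],[37,0.2,59],1]]';python3 -c "
from h import *
where();print(goal([.457,-.148,.27],32,-91.6))"
```

```text
time: 11.57
eef_pos: [0.4581, -0.0431, 0.4059]
eef_rot: [0.222, 0.56, 0.782, -0.162]
contact_force: [0.3, -0.4, -1.0]
gripper_width: 0.0568
grasp_force: 30.0
t 11.57 g [ 0.4851 -0.1252  0.2671] lean 31.9 yaw -71.8 roll -0.005 F [ 0.317  -0.3695 -0.9966] w 0.0568 gf 30.0 q [-0.1088  0.1003 -0.0444  2.0895  0.6882  0.9741 -0.2288]
(array([-1.65, -0.46,  0.7 ]), array([10.5, -0. , 17.4]))
```

```bash
python3 -m jog '[[[-0.8,-0.2,0.3],[3.7,0,6],1],[[-1.2,-0.4,0.5],[7.2,0,12],1],[[-1.6,-0.5,0.7],[10.5,0,17.4],1],[[-1.6,-0.5,0.7],[10.5,0,17.4],1],[[-1.6,-0.5,0.7],[10.5,0,17.4],1]]';python3 -c "
from h import *
where();print(goal([.457,-.149,.17],32,-91.6)); print(goal([.457,-.149,.151],32,-91.6))"
```

```text
time: 11.98
eef_pos: [0.4592, -0.0609, 0.4086]
eef_rot: [0.193, 0.687, 0.673, -0.196]
contact_force: [-0.7, -0.9, -1.0]
gripper_width: 0.0567
grasp_force: 30.0
t 11.98 g [ 0.4575 -0.1474  0.2699] lean 31.9 yaw -91.1 roll 0.0 F [-0.7012 -0.8581 -0.973 ] w 0.0567 gf 30.0 q [-0.1042  0.136  -0.0081  2.0406  0.6196  1.1311 -0.4506]
(array([5.16, 0.02, 8.56]), array([ 0.3, -0.1,  0.4]))
(array([ 6.17,  0.02, 10.17]), array([ 0.3, -0.1,  0.4]))
```

```bash
python3 -m jog '[[[1.3,0,2.1],[0,0,0],1],[[2.8,0,4.6],[0.3,-0.1,0.4],1],[[4.2,0,7],[0.3,-0.1,0.4],1],[[5.2,0,8.6],[0.3,-0.1,0.4],1],[[5.7,0,9.4],[0.3,-0.1,0.4],1],[[6,0,9.9],[0.3,-0.1,0.4],1],[[6,0,9.9],[0.3,-0.1,0.4],1]]';python3 -c "
from h import *
where();print(goal([.457,-.149,.151],32,-91.6))
f=grab_frame('scene'); save(f,'s2.png'); cv2.imwrite('pics/s2c.png',cv2.resize(cv2.cvtColor(f['image'][150:300,150:350],cv2.COLOR_RGB2BGR),(800,600)))"
```

```text
time: 12.57
eef_pos: [0.4592, -0.0622, 0.2935]
eef_rot: [0.192, 0.69, 0.669, -0.198]
contact_force: [0.3, -0.2, -0.3]
gripper_width: 0.0567
grasp_force: 30.0
t 12.57 g [ 0.4566 -0.1489  0.1549] lean 32.0 yaw -91.7 roll 0.0 F [ 0.2929 -0.2489 -0.2826] w 0.0567 gf 30.0 q [-0.1143  0.2998  0.0063  2.1565  0.7232  0.9134 -0.6571]
(array([0.19, 0.03, 0.34]), array([-0. ,  0. , -0.1]))
```

View pics/s2c.png

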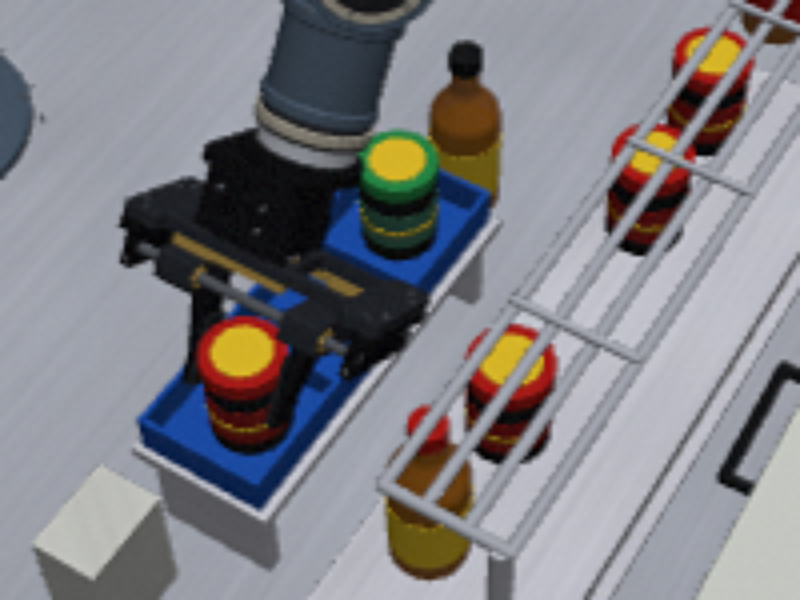

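The tin hangs centred over the right cell, at crop (245,385), with the body clear. I'll lower the last few millimetres, release and back off.

```bash
python3 -m jog '[[[0.1,0,0.2],[0,0,0],1],[[0.2,0,0.34],[0,0,0],1],[[0.2,0,0.34],[0,0,0],1],[[0.2,0,0.34],[0,0,0],1]]'; python3 -c "
from h import *
where()"; python3 -m jog '[[[0,0,0],[0,0,0],0],[[0,0,0],[0,0,0],0],[[0,0,0],[0,0,0],0],[[0,0,0],[0,0,0],0],[[0,0,0],[0,0,0],0],[[0,0,-1.5],[0,0,0],0],[[0,0,-4],[0,0,0],0],[[0,0,-7],[0,0,0],0],[[-3,0,-10],[0,0,0],0],[[-3,0,-10],[0,0,0],0]]'; python3 -c "
from h import *
where(); print(goal([.56,.12,.27],32,-2)); f=grab_frame('top')
for t in ('tin_a_mid','tin_b_mid','tin_c_mid','tin_d_mid','green_tin_mid'):
  for d in spotter.landmark_of(f,t)[:3]: print(t,d['p'],W(f,d['location']))"
```

```text
time: 12.95
eef_pos: [0.4594, -0.0625, 0.2908]
eef_rot: [0.193, 0.691, 0.669, -0.197]
contact_force: [0.5, -0.2, -1.2]
gripper_width: 0.0567
grasp_force: 30.0
t 12.95 g [ 0.4571 -0.1492  0.1522] lean 32.0 yaw -91.5 roll 0.003 F [ 0.4811 -0.2293 -1.2401] w 0.0567 gf 30.0 q [-0.1145  0.3044  0.0076  2.1587  0.7277  0.9066 -0.6652]
time: 13.78
eef_pos: [0.4617, -0.0352, 0.3972]
eef_rot: [0.197, 0.691, 0.668, -0.194]
contact_force: [1.2, -0.2, 0.5]
gripper_width: 0.0871
grasp_force: 0.0
t 13.78 g [ 0.4608 -0.122   0.2587] lean 32.1 yaw -90.6 roll 0.013 F [ 1.18   -0.2065  0.451 ] w 0.0871 gf 0.0 q [-0.1422  0.1552 -0.0273  2.0476  0.619   1.134  -0.5287]
(array([12.84,  0.7 , -9.37]), array([-47.1,   0.6, -76.4]))
tin_a_mid 0.58 [0.6254 0.1201 0.1619]
tin_b_mid 0.87 [ 0.4617 -0.1446  0.1289]
tin_c_mid 0.96 [ 0.616  -0.0829  0.1604]
tin_d_mid 0.95 [0.6139 0.2207 0.1622]
```

```bash
python3 -m jog '[[[3,0,-2.5],[-7,0,-12],0],[[12.8,0.7,-9.4],[-47.1,0.6,-76.4],0],[[12.8,0.7,-9.4],[-47.1,0.6,-76.4],0],[[12.8,0.7,-9.4],[-47.1,0.6,-76.4],0],[[12.8,0.7,-9.4],[-47.1,0.6,-76.4],0],[[12.8,0.7,-9.4],[-47.1,0.6,-76.4],0],[[12.8,0.7,-9.4],[-47.1,0.6,-76.4],0],[[12.8,0.7,-9.4],[-47.1,0.6,-76.4],0],[[12.8,0.7,-9.4],[-47.1,0.6,-76.4],0],[[12.8,0.7,-9.4],[-47.1,0.6,-76.4],0]]';python3 -c "
from h import *
where();print(goal([.56,.12,.27],32,-2))"
```

```text
time: 14.92
eef_pos: [0.4716, 0.1232, 0.4014]
eef_rot: [0.266, 0.165, 0.948, -0.048]
contact_force: [0.3, -0.4, -0.1]
gripper_width: 0.0871
grasp_force: 0.0
t 14.92 g [0.5515 0.0938 0.2618] lean 31.4 yaw -20.2 roll -0.004 F [ 0.2922 -0.4121 -0.1134] w 0.0871 gf 0.0 q [-0.214   0.1083 -0.2469  2.093   0.7031  0.6676  0.2696]
(array([-0.53,  0.04, -0.53]), array([ -9.5,  -0.6, -15. ]))
```

```bash
python3 -m jog '[[[-0.5,0,-0.5],[-9.5,-0.6,-15],0],[[-0.5,0,-0.5],[-9.5,-0.6,-15],0],[[-0.5,0,-0.5],[-9.5,-0.6,-15],0],[[-0.5,0,-0.5],[-9.5,-0.6,-15],0]]';python3 -c "
from h import *
where();print(goal([.62,.12,.175],32,-2))"
```

```text
time: 15.25
eef_pos: [0.4732, 0.1217, 0.4085]
eef_rot: [0.275, 0.021, 0.961, -0.006]
contact_force: [-0.4, -0.4, -0.5]
gripper_width: 0.0872
grasp_force: 0.0
t 15.25 g [0.5597 0.118  0.2697] lean 32.0 yaw -2.4 roll 0.0 F [-0.3578 -0.4105 -0.4645] w 0.0872 gf 0.0 q [-0.1372  0.0841 -0.2768  2.1037  0.5461  0.5074  0.6993]
(array([-0.08,  0.39, 11.22]), array([-0.2, -0. , -0.4]))
```

```bash
python3 -m jog '[[[0,0.3,3],[0,0,0],0],[[-0.1,0.4,6],[0,0,0],0],[[-0.1,0.4,8.5],[0,0,0],0],[[-0.1,0.4,10.3],[0,0,0],0],[[-0.1,0.4,11.2],[0,0,0],0],[[-0.1,0.4,11.2],[0,0,0],0],[[-0.1,0.4,11.2],[0,0,0],1],[[-0.1,0.4,11.2],[0,0,0],1],[[-0.1,0.4,11.2],[0,0,0],1],[[-0.1,0.4,11.2],[0,0,0],1]]';python3 -m jog '[[[0,0,0],[0,0,0],1],[[0,0,0],[0,0,0],1]]'; python3 -c "
from h import *
where()"
```

```text
time: 16.08
eef_pos: [0.5338, 0.1242, 0.3165]
eef_rot: [0.277, 0.021, 0.961, -0.005]
contact_force: [0.3, 0.0, 0.2]
gripper_width: 0.0677
grasp_force: 0.0
time: 16.25
eef_pos: [0.5339, 0.1237, 0.3161]
eef_rot: [0.277, 0.021, 0.961, -0.006]
contact_force: [-2.3, -0.6, 4.8]
gripper_width: 0.0557
grasp_force: 30.0
t 16.25 g [0.6209 0.12   0.1777] lean 32.2 yaw -2.4 roll 0.001 F [-2.3011 -0.5688  4.7523] w 0.0557 gf 30.0 q [-0.2212  0.2976 -0.1578  2.0895  0.8541  0.3426  0.4123]
```

```bash
python3 -m jog '[[[-0.4,0,-0.6],[0,0,0],1],[[-0.8,0,-1.2],[0,0,0],1],[[-1.06,0,-1.7],[0,0,0],1],[[-1.06,0,-1.7],[0,0,0],1],[[-1.06,0,-1.7],[0,0,0],1]]'; python3 -m jog '[[[0,0,0],[0,0,0],1],[[0,0,0],[0,0,0],1]]'; python3 -c "
from h import *
where()"
```

```text
time: 16.67
eef_pos: [0.5335, 0.1239, 0.335]
eef_rot: [0.276, 0.021, 0.961, -0.006]
contact_force: [-0.3, 0.3, -4.5]
gripper_width: 0.0559
grasp_force: 30.0
time: 16.83
eef_pos: [0.5336, 0.124, 0.3347]
eef_rot: [0.276, 0.021, 0.961, -0.006]
contact_force: [-0.4, 0.2, -4.5]
gripper_width: 0.0564
grasp_force: 30.0
t 16.83 g [0.6202 0.1203 0.1961] lean 32.0 yaw -2.4 roll 0.001 F [-0.36    0.1912 -4.5262] w 0.0564 gf 30.0 q [-0.1826  0.2729 -0.2024  2.0707  0.7797  0.3813  0.4936]
```

T2 is full at 4.5 N, so it goes back down where it stood.

```bash
python3 -m jog '[[[0.4,0,0.6],[0,0,0],1],[[0.75,0,1.2],[0,0,0],1],[[0.95,0,1.5],[0,0,0],1],[[1.06,0,1.7],[0,0,0],1],[[1.06,0,1.7],[0,0,0],1],[[1.06,0,1.7],[0,0,0],0],[[1.06,0,1.7],[0,0,0],0],[[1.06,0,1.7],[0,0,0],0],[[1.06,0,1.7],[0,0,0],0],[[1.06,0,1.7],[0,0,0],0]]'; python3 -m jog '[[[0,0,0],[0,0,0],0],[[0,0,-2],[0,0,0],0],[[0,0,-5],[0,0,0],0],[[0,0,-8.5],[0,0,0],0],[[0,0,-11],[0,0,0],0],[[0,0,-11],[0,0,0],0]]';  python3 -c "
from h import *
where();print(goal([.553,.224,.27],32,-2))
f=grab_frame('top')
for t in ('tin_a_mid','tin_b_mid','tin_c_mid','tin_d_mid','soy_bottle_mid'):
  for d in spotter.landmark_of(f,t)[:3]: print(t,d['p'],W(f,d['location']))"
```

```text
time: 17.67
eef_pos: [0.5341, 0.1242, 0.3156]
eef_rot: [0.277, 0.021, 0.961, -0.005]
contact_force: [0.0, -0.2, -0.1]
gripper_width: 0.0813
grasp_force: 0.0
time: 18.17
eef_pos: [0.4746, 0.1276, 0.4132]
eef_rot: [0.28, 0.02, 0.96, -0.004]
contact_force: [1.2, 0.4, 0.8]
gripper_width: 0.0872
grasp_force: 0.0
t 18.17 g [0.5625 0.1245 0.2754] lean 32.6 yaw -2.0 roll 0.004 F [1.2394 0.4095 0.806 ] w 0.0872 gf 0.0 q [-0.1211  0.0842 -0.3058  2.0939  0.5606  0.5123  0.6799]
(array([ 1.29,  9.9 , -0.25]), array([ 0. ,  0.6, -0.4]))
tin_a_mid 0.29 [ 0.5507 -0.4472  0.0022]
tin_b_mid 0.65 [ 0.4603 -0.1468  0.1286]
tin_b_mid 0.47 [0.6371 0.0203 0.3086]
tin_c_mid 0.8 [ 0.6181 -0.079   0.1596]
tin_c_mid 0.63 [ 0.6329  0.0219 -0.0004]
tin_d_mid 0.86 [0.6169 0.2248 0.1614]
soy_bottle_mid 0.88 [ 0.6187 -0.1765  0.1872]
soy_bottle_mid 0.43 [ 0.456  -0.0556  0.0918]
```

```bash
python3 -m jog '[[[0.6,4,-0.2],[0,0.3,-0.2],0],[[1.2,8,-0.2],[0,0.6,-0.4],0],[[1.3,10,-0.2],[0,0.6,-0.4],0],[[1.3,10,-0.2],[0,0.6,-0.4],0],[[1.3,10,-0.2],[0,0.6,-0.4],0]]';  python3 -c "
from h import *
where();print(goal([.615,.2255,.175],32,-2))"
```

```text
time: 18.88
eef_pos: [0.4678, 0.2282, 0.402]
eef_rot: [0.27, 0.016, 0.963, -0.006]
contact_force: [-0.6, -0.1, 0.1]
gripper_width: 0.0872
grasp_force: 0.0
t 18.88 g [0.5528 0.2248 0.2624] lean 31.4 yaw -2.3 roll -0.004 F [-0.5736 -0.0502  0.1115] w 0.0872 gf 0.0 q [-0.2923  0.1642 -0.3598  2.0309  0.7001  0.6285  0.3944]
(array([-0.58,  0.27, 10.7 ]), array([-0.1, -0.6,  0.2]))
```

```bash
python3 -m jog '[[[-0.6,0.2,2.5],[0,-0.6,0],0],[[-0.6,0.3,5.5],[0,-0.6,0.2],0],[[-0.6,0.3,8],[0,-0.6,0.2],0],[[-0.6,0.3,9.8],[0,-0.6,0.2],0],[[-0.6,0.3,10.7],[0,-0.6,0.2],0],[[-0.6,0.3,10.7],[0,-0.6,0.2],0],[[-0.6,0.3,10.7],[0,-0.6,0.2],1],[[-0.6,0.3,10.7],[0,-0.6,0.2],1],[[-0.6,0.3,10.7],[0,-0.6,0.2],1],[[-0.6,0.3,10.7],[0,-0.6,0.2],1]]';python3 -m jog '[[[0,0,0],[0,0,0],1],[[0,0,0],[0,0,0],1]]'; python3 -c "
from h import *
where()"; python3 -m jog '[[[-0.4,0,-0.6],[0,0,0],1],[[-0.8,0,-1.2],[0,0,0],1],[[-1.06,0,-1.7],[0,0,0],1],[[-1.06,0,-1.7],[0,0,0],1],[[-1.06,0,-1.7],[0,0,0],1]]'; python3 -m jog '[[[0,0,0],[0,0,0],1],[[0,0,0],[0,0,0],1]]'; python3 -c "
from h import *
where()"
```

```text
time: 19.72
eef_pos: [0.5287, 0.2276, 0.3165]
eef_rot: [0.277, 0.019, 0.961, -0.005]
contact_force: [0.6, 0.4, 0.1]
gripper_width: 0.068
grasp_force: 0.0
time: 19.88
eef_pos: [0.5287, 0.2282, 0.3162]
eef_rot: [0.277, 0.018, 0.961, -0.005]
contact_force: [-0.7, 1.2, 2.8]
gripper_width: 0.0559
grasp_force: 30.0
t 19.88 g [0.6158 0.225  0.1778] lean 32.2 yaw -2.1 roll 0.001 F [-0.6597  1.1606  2.8304] w 0.0559 gf 30.0 q [-0.3382  0.3517 -0.2568  2.014   0.9526  0.4862  0.1786]
time: 20.3
eef_pos: [0.5286, 0.2273, 0.3354]
eef_rot: [0.276, 0.019, 0.961, -0.006]
contact_force: [-0.5, -1.4, -4.0]
gripper_width: 0.056
grasp_force: 30.0
time: 20.47
eef_pos: [0.5286, 0.2272, 0.3348]
eef_rot: [0.276, 0.019, 0.961, -0.006]
contact_force: [-0.7, 0.3, -4.0]
gripper_width: 0.0563
grasp_force: 30.0
t 20.47 g [0.6152 0.2236 0.1962] lean 32.0 yaw -2.4 roll -0.001 F [-0.732   0.2811 -4.0129] w 0.0563 gf 30.0 q [-0.3136  0.3278 -0.2836  1.9968  0.8915  0.5185  0.2468]
```

T1 is full at 4 N, so I'll put it back. That makes T4 the second empty tin.

```bash
python3 -m jog '[[[0.4,0,0.6],[0,0,0],1],[[0.75,0,1.2],[0,0,0],1],[[0.95,0,1.5],[0,0,0],1],[[1.06,0,1.7],[0,0,0],1],[[1.06,0,1.7],[0,0,0],1],[[1.06,0,1.7],[0,0,0],0],[[1.06,0,1.7],[0,0,0],0],[[1.06,0,1.7],[0,0,0],0],[[1.06,0,1.7],[0,0,0],0],[[1.06,0,1.7],[0,0,0],0]]'; python3 -m jog '[[[0,0,0],[0,0,0],0],[[0,0,-2],[0,0,0],0],[[0,0,-5],[0,0,0],0],[[0,0,-8.5],[0,0,0],0],[[0,0,-12],[0,0,0],0],[[0,0,-12],[0,0,0],0]]';  python3 -c "
from h import *
where()
for yaw in (-2,-20): print(goal([.53,-.055,.29],32,yaw))
f=grab_frame('scene'); F=210/np.tan(np.radians(f['vertical_fov']/2)); Z=f['range_z']; v,u=np.mgrid[:420,:560]
P=np.stack([(u-f['cx'])/F*Z,(v-f['cy'])/F*Z,Z],-1)@f['extrinsics'][:3,:3].T+f['extrinsics'][:3,3]
d=spotter.cut_out(f,'soy_bottle_mid')[0]; p=P[d['region']&(Z>0)]
for z in np.arange(.13,.27,.01):
  q=p[abs(p[:,2]-z)<.005]; print(z.round(2),len(q),q[:,:2].min(0),q[:,:2].max(0)) if len(q) else 0
for d in spotter.landmark_of(f,'tin_c_mid'): print(d['p'],W(f,d['location']))
"
```

```text
time: 21.3
eef_pos: [0.5289, 0.2276, 0.3153]
eef_rot: [0.276, 0.019, 0.961, -0.006]
contact_force: [-0.1, 0.4, -0.0]
gripper_width: 0.0812
grasp_force: 0.0
time: 21.8
eef_pos: [0.4634, 0.2322, 0.423]
eef_rot: [0.281, 0.018, 0.96, -0.003]
contact_force: [0.5, 0.6, 0.6]
gripper_width: 0.0871
grasp_force: 0.0
t 21.8 g [0.5515 0.2297 0.2852] lean 32.6 yaw -1.6 roll 0.005 F [0.4939 0.5707 0.6332] w 0.0871 gf 0.0 q [-0.284   0.1359 -0.3789  2.0144  0.6862  0.6514  0.4033]
(array([  0.45, -28.47,  -1.12]), array([ 0.2,  0.6, -0.2]))
(array([  0.1 , -25.79,  -0.88]), array([ 9.8,  0.6, 15. ]))
0.13 37 [ 0.5964 -0.2078] [ 0.64   -0.1746]
0.14 33 [ 0.5969 -0.2081] [ 0.6407 -0.1761]
0.15 40 [ 0.5977 -0.2076] [ 0.6404 -0.1825]
0.16 39 [ 0.5979 -0.208 ] [ 0.6404 -0.1826]
0.17 39 [ 0.5981 -0.2078] [ 0.6392 -0.1888]
0.18 36 [ 0.5934 -0.209 ] [ 0.6407 -0.1788]
0.19 38 [ 0.5991 -0.2072] [ 0.6399 -0.1752]
0.2 30 [ 0.5992 -0.207 ] [ 0.6399 -0.1757]
0.21 46 [ 0.6079 -0.2072] [ 0.6392 -0.1663]
0.22 46 [ 0.6046 -0.2018] [ 0.6348 -0.1612]
0.23 32 [ 0.6102 -0.1957] [ 0.6259 -0.1721]
0.24 15 [ 0.6122 -0.1938] [ 0.6246 -0.1792]
0.25 19 [ 0.6163 -0.1925] [ 0.6261 -0.1723]
0.26 38 [ 0.6038 -0.1913] [ 0.6256 -0.172 ]
0.65 [ 0.5793  0.483  -0.0011]
0.58 [ 0.6126 -0.0779  0.1605]
0.52 [ 0.4539 -0.1478  0.0923]
0.32 [ 0.4525 -0.0501  0.0918]
0.22 [ 0.6153 -0.1824  0.184 ]
```

```bash
python3 -c "
from h import *
print(goal([.56,-.06,.272],32,-20))"; python3 -m jog '[[[0,-4,-1],[0,0,0],0],[[0,-8,-1],[0,0,0],0],[[0,-12,-1],[3,0,5],0],[[0,-16,-1],[6,0,10],0],[[0,-20,-1],[9.8,0.6,15],0],[[0,-24,-1],[9.8,0.6,15],0],[[0,-26,-0.9],[9.8,0.6,15],0],[[0,-26,-0.9],[9.8,0.6,15],0],[[0,-26,-0.9],[9.8,0.6,15],0]]'; python3 -c "
from h import *
where();print(goal([.56,-.06,.272],32,-20))
p,r=tool(); f=grab_frame('wrist'); save(f,'w3.png'); M=f['mount']
for d in spotter.landmark_of(f,'tin_a_mid')+spotter.landmark_of(f,'tin_c_mid')+spotter.landmark_of(f,'soy_bottle_mid'): print(d['p'],p+r.apply((M@np.r_[d['location'],1])[:3]))"
```

```text
(array([ -1.67, -25.94,   1.83]), array([ 9.4,  0.1, 15. ]))
time: 22.7
eef_pos: [0.45, -0.0311, 0.4233]
eef_rot: [0.266, 0.169, 0.948, -0.052]
contact_force: [0.1, 0.3, -0.2]
gripper_width: 0.0869
grasp_force: 0.0
t 22.7 g [ 0.5295 -0.0619  0.2838] lean 31.4 yaw -21.2 roll -0.009 F [ 0.0771  0.3201 -0.2489] w 0.0869 gf 0.0 q [ 0.047  -0.0065 -0.1394  2.1567  0.4682  0.5401  0.7755]
(array([-1.61,  1.07,  2.45]), array([-0.6, -0.6, -0.1]))
0.65 [0.6177 0.1246 0.1646]
0.68 [ 0.6147 -0.0856  0.1604]
0.6 [ 0.6136 -0.1784  0.1916]
```

```bash
python3 -m jog '[[[-1,0.7,1.4],[-0.6,-0.6,0],0],[[-1.6,1.1,2.4],[-0.6,-0.6,0],0],[[-1.6,1.1,2.4],[-0.6,-0.6,0],0],[[-1.6,1.1,2.4],[-0.6,-0.6,0],0]]'; python3 -c "
from h import *
where();print(goal([.616,-.081,.175],32,-20))"
```

```text
time: 23.23
eef_pos: [0.4785, -0.0274, 0.4121]
eef_rot: [0.272, 0.165, 0.947, -0.047]
contact_force: [0.1, -0.3, -0.2]
gripper_width: 0.0872
grasp_force: 0.0
t 23.23 g [ 0.5602 -0.0567  0.2735] lean 32.1 yaw -19.7 roll 0.0 F [ 0.0974 -0.2862 -0.2439] w 0.0872 gf 0.0 q [ 0.0412  0.0553 -0.1398  2.1241  0.5086  0.5014  0.7374]
(array([ 0.07, -0.37, 11.57]), array([0.1, 0.1, 0.2]))
```

View pics/w3.png

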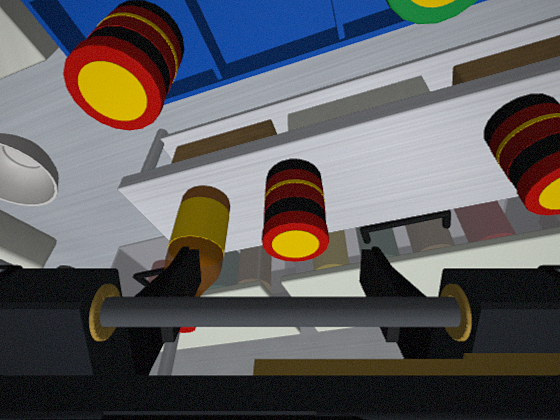

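The wrist view shows T4 at (297,215), the soy bottle at (200,235) to its left, and the first empty tin standing upright in the right cell at (125,65). I'll advance and grip T4.

```bash
python3 -m jog '[[[0,-0.3,3],[0,0,0],0],[[0,-0.4,6],[0,0,0],0],[[0,-0.4,8.5],[0,0,0],0],[[0.1,-0.4,10.5],[0,0,0],0],[[0.1,-0.4,11.5],[0,0,0],0],[[0.1,-0.4,11.5],[0,0,0],0],[[0.1,-0.4,11.5],[0,0,0],1],[[0.1,-0.4,11.5],[0,0,0],1],[[0.1,-0.4,11.5],[0,0,0],1],[[0.1,-0.4,11.5],[0,0,0],1]]';python3 -m jog '[[[0,0,0],[0,0,0],1],[[0,0,0],[0,0,0],1]]'; python3 -c "
from h import *
where()"; python3 -m jog '[[[-0.3,0,-0.4],[0,0,0],1],[[-0.53,0,-0.85],[0,0,0],1],[[-0.53,0,-0.85],[0,0,0],1],[[-0.53,0,-0.85],[0,0,0],1]]'; python3 -m jog '[[[0,0,0],[0,0,0],1],[[0,0,0],[0,0,0],1]]'; python3 -c "
from h import *
where(); print(goal([.55,-.08,.20],32,-20),goal([.535,-.075,.275],32,-20))"
```

```text
time: 24.07
eef_pos: [0.5337, -0.0523, 0.3159]
eef_rot: [0.274, 0.166, 0.946, -0.047]
contact_force: [-0.9, -0.3, 0.5]
gripper_width: 0.0679
grasp_force: 0.0
time: 24.23
eef_pos: [0.5338, -0.0524, 0.3155]
eef_rot: [0.274, 0.166, 0.946, -0.047]
contact_force: [-1.4, 1.3, 2.3]
gripper_width: 0.056
grasp_force: 30.0
t 24.23 g [ 0.616  -0.0819  0.1772] lean 32.2 yaw -19.7 roll 0.002 F [-1.357   1.2759  2.3062] w 0.056 gf 30.0 q [-0.0073  0.2752 -0.0252  2.1227  0.7733  0.2927  0.4978]
time: 24.57
eef_pos: [0.5338, -0.0527, 0.3252]
eef_rot: [0.273, 0.166, 0.946, -0.047]
contact_force: [0.6, -0.4, -1.2]
gripper_width: 0.0559
grasp_force: 30.0
time: 24.73
eef_pos: [0.5337, -0.0526, 0.3246]
eef_rot: [0.273, 0.166, 0.946, -0.047]
contact_force: [0.1, 0.8, -1.3]
gripper_width: 0.0561
grasp_force: 30.0
t 24.73 g [ 0.6155 -0.0821  0.1861] lean 32.1 yaw -19.8 roll 0.001 F [ 0.1202  0.7675 -1.327 ] w 0.0561 gf 30.0 q [ 0.0151  0.2619 -0.051   2.1132  0.737   0.3155  0.5383]
(array([ 4.5 , -2.  , -4.49]), array([0.1, 0.1, 0.1])) (array([  1.84,  -2.04, -11.68]), array([0.1, 0.1, 0.1]))
```

T4 reads about 1.3 N, so it is empty. Out and up.

```bash
python3 -m jog '[[[1.2,-0.5,-1.2],[0,0,0],1],[[2.7,-1.2,-2.7],[0,0,0],1],[[4.5,-2,-4.5],[0,0,0],1],[[4,-2,-6.5],[0,0,0],1],[[3,-2,-9],[0,0,0],1],[[1.8,-2,-11.7],[0,0,0],1],[[1.8,-2,-11.7],[0,0,0],1],[[1.8,-2,-11.7],[0,0,0],1]]'; python3 -c "
from h import *
where(); print(goal([.46,-.053,.275],32,-91.6))"
```

```text
time: 25.4
eef_pos: [0.4542, -0.0451, 0.4158]
eef_rot: [0.275, 0.166, 0.946, -0.047]
contact_force: [0.3, 0.5, -1.2]
gripper_width: 0.056
grasp_force: 30.0
t 25.4 g [ 0.5366 -0.0746  0.2777] lean 32.4 yaw -19.7 roll 0.002 F [ 0.2891  0.4556 -1.2476] w 0.056 gf 30.0 q [ 0.0765  0.0076 -0.131   2.165   0.464   0.4846  0.8092]
(array([ 1.73,  7.68, -0.82]), array([38.3,  0.3, 60.6]))
```

```bash
python3 -m jog '[[[0.2,0.6,0],[3.6,0,5.7],1],[[0.3,1.3,-0.1],[7.2,0,11.4],1],[[0.5,2.1,-0.2],[10.8,0,17.1],1],[[0.7,2.9,-0.3],[14.4,0.1,22.8],1],[[0.9,3.7,-0.4],[18,0.1,28.5],1],[[1,4.5,-0.5],[21.6,0.1,34.2],1],[[1.2,5.3,-0.6],[25.2,0.2,39.9],1],[[1.4,6.1,-0.6],[28.8,0.2,45.6],1],[[1.5,6.9,-0.7],[32.4,0.2,51.3],1],[[1.7,7.6,-0.8],[36,0.3,57],1]]';  python3 -m jog '[[[0,0.1,0],[4,0,6],1],[[0,0.1,0],[4,0,6],1],[[0,0.1,0],[4,0,6],1]]'; python3 -c "
from h import *
where(); print(goal([.458,-.053,.275],32,-91.6),goal([.458,-.053,.158],32,-91.6))"
```

```text
time: 26.23
eef_pos: [0.4624, 0.0333, 0.4102]
eef_rot: [0.197, 0.664, 0.695, -0.193]
contact_force: [-0.0, -0.7, -1.2]
gripper_width: 0.056
grasp_force: 30.0
time: 26.48
eef_pos: [0.4636, 0.0327, 0.4105]
eef_rot: [0.184, 0.704, 0.655, -0.206]
contact_force: [-0.0, 0.3, -0.4]
gripper_width: 0.056
grasp_force: 30.0
t 26.48 g [ 0.4557 -0.0538  0.2719] lean 32.1 yaw -95.3 roll -0.01 F [-0.0499  0.2724 -0.3711] w 0.056 gf 30.0 q [-0.1367  0.1765 -0.1874  1.9887  0.5658  1.2802 -0.6473]
(array([-0.11, -0.33, -0.3 ]), array([-1.9,  0. , -2. ])) (array([ 6.1 , -0.21,  9.61]), array([-1.9,  0. , -2. ]))
```

```bash
python3 -m jog '[[[0.5,-0.2,0.8],[-1,0,-1],1],[[1.6,-0.2,2.5],[-1.9,0,-2],1],[[3,-0.2,4.8],[-1.9,0,-2],1],[[4.5,-0.2,7],[-1.9,0,-2],1],[[5.5,-0.2,8.6],[-1.9,0,-2],1],[[6.1,-0.2,9.6],[-1.9,0,-2],1],[[6.1,-0.2,9.6],[-1.9,0,-2],1],[[6.1,-0.2,9.6],[-1.9,0,-2],1]]'; python3 -c "
from h import *
where(); print(goal([.458,-.053,.152],32,-91.6))
f=grab_frame('scene'); cv2.imwrite('pics/s4c.png',cv2.resize(cv2.cvtColor(f['image'][150:300,150:350],cv2.COLOR_RGB2BGR),(800,600)))"
```

```text
time: 27.15
eef_pos: [0.4605, 0.0336, 0.2982]
eef_rot: [0.192, 0.69, 0.669, -0.198]
contact_force: [0.4, -0.4, -0.0]
gripper_width: 0.0563
grasp_force: 30.0
t 27.15 g [ 0.458  -0.053   0.1596] lean 32.0 yaw -91.6 roll 0.001 F [ 0.4375 -0.4296 -0.0499] w 0.0563 gf 30.0 q [-0.1564  0.3179 -0.1824  2.1165  0.6777  1.0496 -0.8135]
(array([ 0.4 , -0.01,  0.64]), array([-0. ,  0. , -0.1]))
```

View pics/s4c.png

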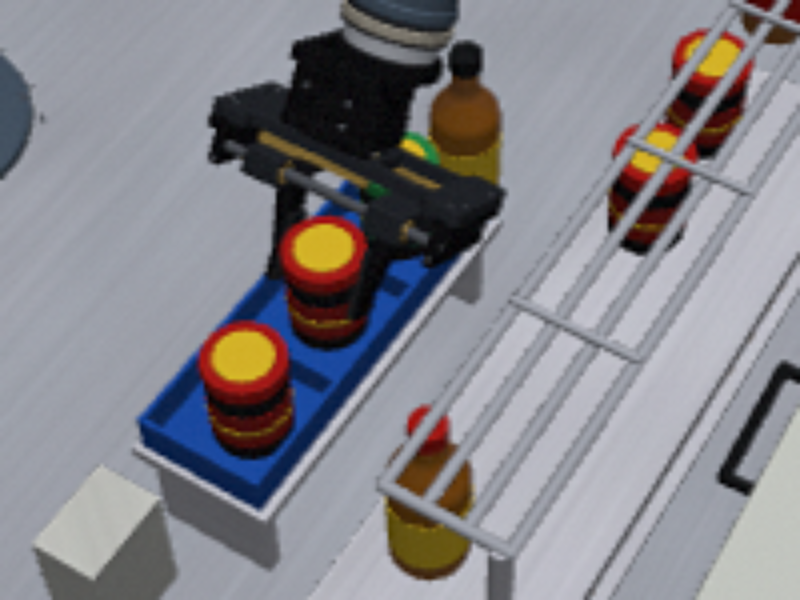

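The tin is over the middle cell at crop (325,285), and the full tins are upright on the rack. Lower and release.

```bash
python3 -m jog '[[[0.2,0,0.3],[0,0,0],1],[[0.3,0,0.5],[0,0,0],1],[[0.4,0,0.64],[0,0,0],1],[[0.4,0,0.64],[0,0,0],1]]'; python3 -c "
from h import *
where()"; python3 -m jog '[[[0,0,0],[0,0,0],0],[[0,0,0],[0,0,0],0],[[0,0,0],[0,0,0],0],[[0,0,0],[0,0,0],0],[[0,0,0],[0,0,0],0],[[-0.2,0,-1.5],[0,0,0],0],[[-0.6,0,-4],[0,0,0],0],[[-1.5,0,-7],[0,0,0],0],[[-4,0,-10],[0,0,0],0],[[-6,0,-13],[0,0,0],0]]'; python3 -c "
from h import *
where(); print(goal([.33,.30,.35],32,-70))"
```

```text
time: 27.53
eef_pos: [0.4605, 0.0339, 0.2908]
eef_rot: [0.193, 0.69, 0.669, -0.197]
contact_force: [0.2, 0.3, -0.7]
gripper_width: 0.0559
grasp_force: 30.0
t 27.53 g [ 0.4581 -0.0527  0.1521] lean 32.0 yaw -91.6 roll 0.002 F [ 0.2017  0.2843 -0.7198] w 0.0559 gf 30.0 q [-0.1586  0.3297 -0.1808  2.1223  0.6856  1.036  -0.8287]
time: 28.37
eef_pos: [0.4605, 0.0519, 0.4343]
eef_rot: [0.192, 0.69, 0.669, -0.198]
contact_force: [1.2, -0.1, -0.2]
gripper_width: 0.0869
grasp_force: 0.0
t 28.37 g [ 0.458  -0.0348  0.2957] lean 32.0 yaw -91.7 roll 0.001 F [ 1.1744 -0.0868 -0.2396] w 0.0869 gf 0.0 q [-0.1587  0.148  -0.2084  1.9632  0.5613  1.3168 -0.6223]
(array([ 24.63, -17.01, -21.82]), array([-11.5,   0. , -18.5]))
```

```bash
python3 -m jog '[[[2,0,-4],[0,0,0],0],[[6,0,-6],[0,0,0],0],[[9,0,-8],[0,0,0],0],[[12,0,-10],[0,0,0],0],[[16,0,-11],[0,0,0],0],[[18,0,-12],[0,0,0],0],[[18,0,-12],[0,0,0],0],[[18,0,-12],[0,0,0],0]]'; python3 -c "
from h import *
where()
for c in ('scene','top'):
  f=grab_frame(c); save(f,c+'9.png')
  for t in ('tin_a_mid','tin_b_mid','tin_c_mid','tin_d_mid','green_tin_mid','soy_bottle_mid','salt_box','oil_bottle'):
    for d in spotter.landmark_of(f,t)[:1]: print(c,t,d['p'],W(f,d['location']))
f=grab_frame('scene'); cv2.imwrite('pics/s9c.png',cv2.resize(cv2.cvtColor(f['image'][130:310,150:390],cv2.COLOR_RGB2BGR),(800,600)))"
```

```text
time: 29.03
eef_pos: [0.4674, 0.2691, 0.4386]
eef_rot: [0.192, 0.689, 0.67, -0.198]
contact_force: [0.5, -1.1, 0.1]
gripper_width: 0.0868
grasp_force: 0.0
t 29.03 g [0.465  0.1824 0.3   ] lean 32.0 yaw -91.6 roll 0.001 F [ 0.4673 -1.0879  0.0922] w 0.0868 gf 0.0 q [-0.4269  0.3236 -0.345   1.7361  0.4838  1.5401 -0.9316]
scene tin_a_mid 0.56 [0.6219 0.1216 0.1588]
scene tin_b_mid 0.61 [ 0.4548 -0.1458  0.1338]
scene tin_c_mid 0.97 [ 0.4545 -0.0501  0.1329]
scene tin_d_mid 0.66 [0.6122 0.2231 0.1572]
scene green_tin_mid 0.97 [0.4574 0.0491 0.1369]
scene soy_bottle_mid 0.72 [ 0.6112 -0.1869  0.1867]
scene salt_box 0.79 [ 0.4147 -0.2643 -0.0002]
scene oil_bottle 0.82 [0.4415 0.1684 0.002 ]
top tin_a_mid 0.85 [0.6264 0.1225 0.16  ]
top tin_b_mid 0.86 [ 0.4607 -0.148   0.1324]
top tin_c_mid 0.53 [ 0.4569 -0.0525  0.0003]
top tin_d_mid 0.75 [0.614  0.2249 0.1622]
top green_tin_mid 0.73 [0.4588 0.0469 0.1344]
top soy_bottle_mid 0.72 [ 0.6163 -0.179   0.1884]
top salt_box 0.7 [ 0.4161 -0.2646 -0.0037]
top oil_bottle 0.62 [ 0.4441  0.1684 -0.0032]
```

View pics/s9c.png

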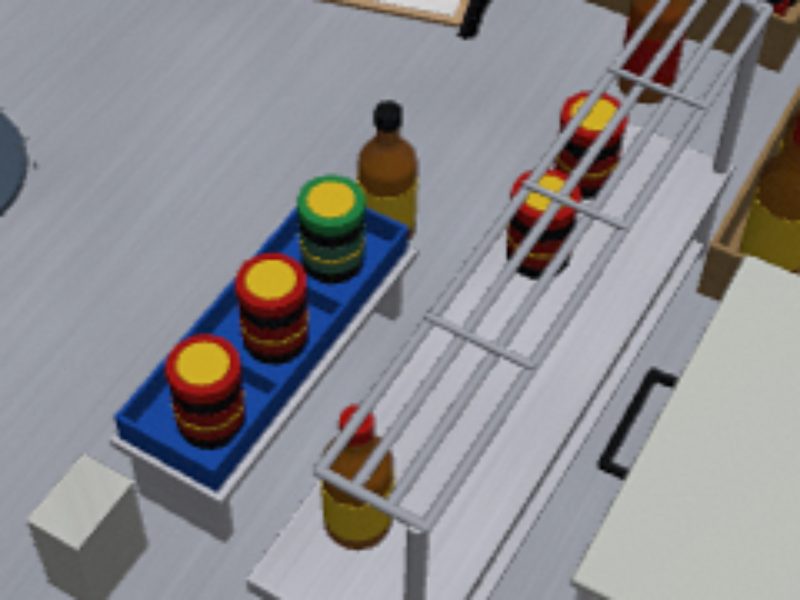

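Both empty tins stand upright in the crate, at crop (205,390) and (272,305). The full tins are on the rack at (590,140) and (540,220), the bystanders haven't moved, and the robot is clear of everything. Handing in.

```bash
python3 -c "
from rig import order
print(order.sign_off())"
```

```text
the job is handed in; nothing more can be done
None
```

The two empty tins stand upright in the crate's right and middle cells, the two full ones (4.0 N and 4.5 N) are back in their places on the rack, and the job was handed in after about 29 s with no verdict returned.

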